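# Lean the long circuit board on the drying stand

## Robot

A 6-joint arm with a two-finger parallel gripper is mounted at the origin on the work surface. World frame = base frame: x ahead of the robot, y to its left, z up, the work surface at z = 0. Lengths are in m, angles in rad, forces in N, time in s.
With the tool pointing down it reaches from about 0.325 to 1 m from the base axis. Payload 5.1 kg.
Tool frame: the origin (TCP) lies at the very end of the fingers, on their centre line; the grasp point (between the pads) lies 19 mm behind it; z points along the fingers, y is the line along which they close (so a half turn about z gives the same grasp; the last joint's range is limited). The gripper opens to 85 mm and grips with 20 to 120 N. Pads are 22 mm wide; open, the fingers measure 114 mm over their backs; the gripper's body (76 mm by 85 mm) begins 54 mm behind the grasp point. The pads swing forward as they close: fully open they stand 13 mm farther back than shut.
Start: joints at [-1.408, 0.124, 1.65, -0, 1.367, -0.083], TCP at [0.158, -0.63, 0.231] pointing down, gripper open.
Joint ranges: [-2.61, 2.61], [-1.02, 2.33], [0.03, 2.71], [-1.35, 4.49], [0.32, 2.68], [-2.91, 2.91]. Speed limits (rad/s): [2.57, 2.57, 3.14, 3.14, 3.14, 3.14].

## Interface

Orientations are given as a unit quaternion [x, y, z, w].
In Python, from station import * gives the robot as it stands. The module is installed in compiled form; this text tells all that it offers.
- The arm moves only by the tool move_arm, never from a script. Its arguments are lists of equal length, an entry for each row: "rotation": the turn, a rotation vector about the world's x, y, z in units of 180 degrees (1.0 is 180 degrees), a list of three; "translation": the shift along the world's x, y, z in units of 0.8 m (1.0 is 0.8 m), a list of three; "fingers": the opening, from -1 (shut) to 1 (fully open). In form: {"rotation": [[ax, ay, az], ...], "translation": [[dx, dy, dz], ...], "fingers": [fingers, ...]}. A call has 1 to 5 rows; each row is the pose to reach, as a shift and turn from the pose commanded when the call began, turning the shorter way round; what a row does not reach only later rows make up. A row lasts 1/8 s, in which the tool goes at most 62.5 mm and 10.7 degrees, less where a joint would pass 70% of its speed; a pose out of reach is approached as far as the arm can. A call with a number of a shift or a turn outside -1 to 1 is refused whole. A call with a gripper value outside its range is refused whole. The fingers move at their own pace and stop on an object; "force" is the grip in N (left out, the last holds). Time passes only in rows, so rows that repeat a pose let the fingers close. It gives the time, the measured TCP pose, the force, the opening and the grip force at its end, in the units of the state.
- get_state(): the state, without advancing time (a new reading comes with each control period).
- snapshot(name): name is "scene" or "top"; returns a dict with "frame" (480x640x3 uint8, red, green, blue), "K" (3x3 intrinsics, pixels), "rvec" (rotation vector, rad) and "tvec" (3), from world to camera coordinates, as OpenCV has them. Camera axes: x right, y down, z forward; pixel columns grow to the right and rows downward; lengths in m; the calibration is good to about 2 mm. A picture is of the moment at which its call begins. There is no depth.
- sign_off(): hands the job in; it is judged then, once.
Trained networks look in a picture, given as the dict that the camera call returned (one of the last four; its "shot" number tells which), for a name from the list of things; names that differ only in an ending like _2 or _b are one class to them, and where a whole thing is asked for, a point or a joint stands for the part that bears it (a point fixed in the world has none). Each returns a list of dicts, best first, with "conf" (0 to 1); they miss things now and then, are a little off and sometimes report something else, mostly with a low value. They report only what shows in the picture. A call takes as long as a camera call. They do not tell look-alikes from the thing itself.
- find_in(picture, target): "location" ([column, row] in pixels, amid what is visible of it).
- regions_of(picture, target): "region" (480x640 bool, what is visible of it) and "location" ([column, row] in pixels, amid what is visible of it).
The state is a dict: "clock": time; "q": joint angles; "joint_velocities": joint speeds; "tau": joint torques, N m; "eef_pos": TCP position; "orientation": TCP orientation; "ft_force": force on the tool from outside, world axes, zero at the start; "torque": the same for the moment, N m; "grip_width": finger opening in m; "finger_force": force on a finger pad.
Only numpy, scipy, OpenCV 4.12 (cv2) and the standard library are available. Lean on these libraries where they do the work, as an engineer would, in place of code of your own. Each camera call takes 0.05 s, during which the arm holds its last target. There are 200 camera calls.

## Task

Take the long green circuit board out of the black rack and lean it, long way up, on the white drying stand: foot down on the tray just behind the orange lip so that it cannot slide, back resting on the top of the white panel, roughly square to the panel. Keep hold of it until its foot is down, do not drop it in, then let go. Leave the short blue and red boards standing in the rack.

Things in the scene. Friction and masses are not known exactly. Their poses are not given: they have to be found in the camera images.
- green_board: Long green circuit board, a rigid slab 10 mm thick (x), 55 wide (y), 190 long (z), 0.13 to 0.23 kg. Origin: centre of its foot (low end); z to its top end; +x out of the green face (parts 2 mm proud, none on the bare top 45 mm: grip there, across x). Starts upright in a slot of a fixed black rack, green face away from the robot, foot 8 mm above the table, slot 34 mm deep with 1 to 2 mm play.
- stand: Fixed white stand. Origin: on the table below the middle of the panel's front face; +x from panel to orange lip (away from the robot), y along the panel. Upright panel 200 mm wide, x -12 to 0 mm, top 108 mm above the table. Tray floor at 6 mm height, x 0 to 60. Lip x 60 to 72, top at 20 mm. Foot at the lip and back on the panel's top edge, a 10 mm board leans about 25 degrees.
- blue_board: Short blue circuit board, 10 x 55 x 105 mm, standing like the green one in another slot of the rack, top 113 mm above the table. Origin and axes as for the green one. The rack is 64 mm (board x) by 236 mm (board y) and 42 mm high, its three slots in a row along y, 76 mm apart.
- red_board: Short red circuit board, 10 x 55 x 100 mm, standing in the remaining slot of the rack, top 108 mm above the table. Origin and axes as for the green one.
Not all that is in view belongs to the job. What is shaped like the green_board but purple or yellow is not meant.

How it is judged:
By the outcome, as a careful person would: the job done as asked, in the order asked, and still so for the second after the job is handed in, with the robot touching nothing.
It also fails if it takes over 35 s, if anything falls off the work surface, if the arm or the gripper's body presses on something with over 40 N, if the wrist force passes 120 N, or if a joint passes its speed limit or range.

## Working session

There is one attempt and no reset: what is moved stays moved. The work goes in short steps, Python scripts to look and compute and a tool call to move; the robot and the scene stay as the last step left them, time stands still between calls to the robot, and variables do not carry over. Pictures are saved under pics/ and viewed, at most 10 in all, crops included, and the job is handed in when it is done.

Besides the shell and the picture viewer there is one more tool, called after ">>>" as a command line: name --argument value ..., lists and objects as JSON in quotes. move_arm: Moves the arm, as the interface text tells. Its arguments: {"type":"object","properties":{"rotation":{"type":"array","items":{"type":"array","items":{"type":"number"}}},"translation":{"type":"array","items":{"type":"array","items":{"type":"number"}}},"fingers":{"type":"array","items":{"type":"number"}},"force":{"type":"number"}},"required":["rotation","translation","fingers"]}

```bash
mkdir -p pics; cat > h.py <<'E'
from station import *
import numpy as np, cv2
def ray(p,uv):
    R=cv2.Rodrigues(np.array(p["rvec"],float))[0];t=np.array(p["tvec"],float).ravel()
    d=R.T@np.linalg.inv(p["K"])@np.array([uv[0],uv[1],1.]);return -R.T@t,d
def atz(p,uv,z):
    c,d=ray(p,uv);return c+d*(z-c[2])/d[2]
def proj(p,X):
    return cv2.projectPoints(np.array(X,float).reshape(-1,1,3),np.array(p["rvec"],float),np.array(p["tvec"],float),np.array(p["K"],float),None)[0].reshape(-1,2)
def tri(p1,a,p2,b):
    c1,d1=ray(p1,a);c2,d2=ray(p2,b)
    s=np.linalg.lstsq(np.c_[d1,-d2],c2-c1,rcond=None)[0]
    A,B=c1+s[0]*d1,c2+s[1]*d2;return (A+B)/2,np.linalg.norm(A-B)
def save(n,f): cv2.imwrite("pics/"+n,cv2.cvtColor(f,cv2.COLOR_RGB2BGR))
E
python3 - <<'E'
from h import *
np.set_printoptions(precision=3,suppress=True)
for n in("scene","top"):
    p=snapshot(n);save(n+"0.png",p["frame"]);print(n,"cam",ray(p,(320,240))[0])
    for t in("green_board","stand","blue_board","red_board"):
        for r in find_in(p,t): print(t,r["location"],r["conf"])
print(get_state())
E
```

```text
scene cam [0.753 0.388 0.709]
green_board [458.9, 305.3] 0.94
green_board [483.0, 399.1] 0.64
green_board [400.9, 345.8] 0.61
green_board [221.6, 203.3] 0.26
stand [220.8, 205.6] 0.71
blue_board [357.3, 325.9] 0.9
red_board [321.5, 295.7] 0.59
top cam [0.39  0.048 1.28 ]
green_board [188.1, 266.2] 0.92
green_board [135.2, 230.0] 0.9
green_board [191.0, 208.7] 0.71
stand [405.0, 196.5] 0.75
red_board [267.8, 206.8] 0.78
{'clock': 0.5, 'q': array([-1.408,  0.124,  1.65 , -0.   ,  1.367, -0.083]), 'joint_velocities': array([-0.001, -0.002, -0.003,  0.001,  0.001,  0.001]), 'tau': array([ -0.   , -42.309, -36.532,  -0.   ,   0.001,   0.   ]), 'eef_pos': array([ 0.158, -0.63 ,  0.231]), 'orientation': array([ 0.992,  0.123, -0.   , -0.   ]), 'ft_force': array([-1.018, -0.384, -0.061]), 'torque': array([ 0.022, -0.046,  0.004]), 'finger_force': 0.0, 'grip_width': 0.0857175602906139}
```

View pics/scene0.png

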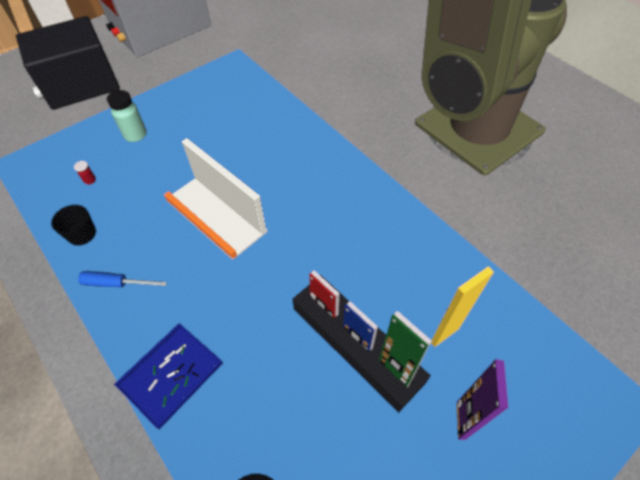

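View pics/top0.png

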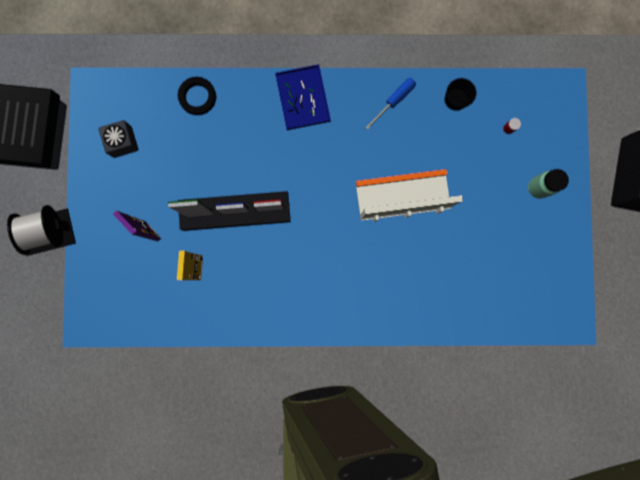

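The candidates for the green board, by pixel (scene / top), are:
- Green slab in the rack: (403,350) / (190,208).
- Yellow look-alike: (463,305) / (188,266).
- Purple look-alike: (483,399) / (135,230).

By the description it is the green one in the rack, so I'll check it in a close crop.

```bash
python3 - <<'E'
from h import *
s=snapshot("scene");t=snapshot("top")
a=cv2.resize(s["frame"][260:420,280:440],None,fx=2.5,fy=2.5,interpolation=cv2.INTER_CUBIC)
b=cv2.resize(t["frame"][180:240,160:300],None,fx=5.5,fy=5.5,interpolation=cv2.INTER_CUBIC)[:330,:400]
b=cv2.resize(t["frame"][185:235,160:300],(800,286),interpolation=cv2.INTER_CUBIC)
c=cv2.resize(s["frame"][130:260,150:280],(310,310),interpolation=cv2.INTER_CUBIC)
d=cv2.resize(t["frame"][160:230,350:470],(490,286),interpolation=cv2.INTER_CUBIC)
o=np.zeros((600,800,3),np.uint8)
o[:310,:310]=cv2.resize(a,(310,310));o[:286,310:800]=d;o[314:,:]=b
save("crop.png",o)
E
```

```text
(no output)
```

View pics/crop.png

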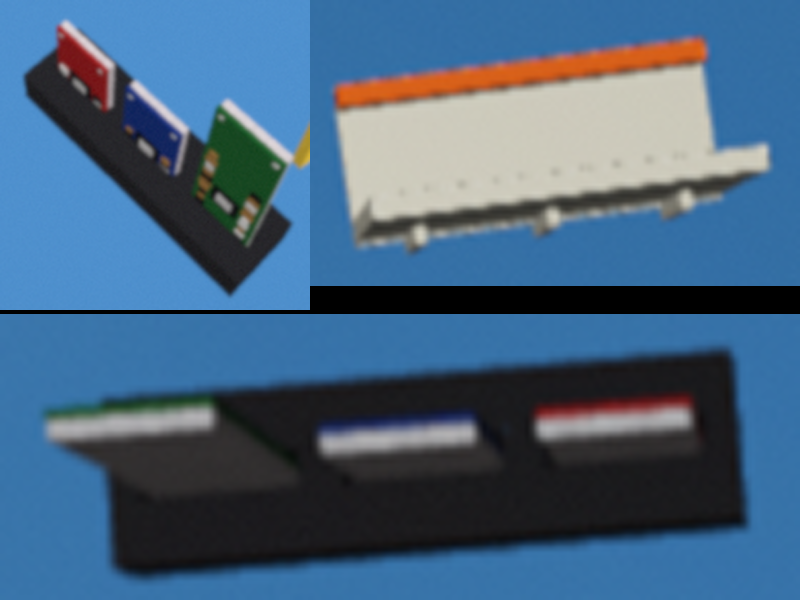

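```bash
python3 - <<'E'
from h import *
np.set_printoptions(precision=4,suppress=True)
t=snapshot("top");s=snapshot("scene")
B=lambda u,v:(160+.175*u-.4,185+(v-314)*50/286-.4)
D=lambda u,v:(350+(u-310)*120/490-.4,160+v*70/286-.4)
for n,l,r,z in(("g",(46,430),(214,417),.198),("b",(318,442),(476,432),.113),("r",(536,432),(692,420),.108),("rackFar",(105,400),(730,350),.042),("rackNear",(120,573),(745,523),.042)):
    P,Q=atz(t,B(*l),z),atz(t,B(*r),z);d=P-Q
    print(n,P,Q,"mid",(P+Q)/2,"len",np.linalg.norm(d),"yawdeg",np.degrees(np.arctan2(-d[0],d[1])))
for n,l,r,z in(("lipfar",(336,87),(706,38),.02),("lipnear",(337,108),(706,60),.02)):
    P,Q=atz(t,D(*l),z),atz(t,D(*r),z);d=P-Q
    print(n,P,Q,"mid",(P+Q)/2,"len",np.linalg.norm(d),"yawdeg",np.degrees(np.arctan2(-d[0],d[1])))
print("panel top right",atz(t,D(768,146),.108),atz(t,D(768,168),.108))
# scene edges: model overlay helper data
for n,tt in(("g","green_board"),("stand","stand")):
    for r in regions_of(s,tt)[:3]: 
        c=cv2.findContours(r["region"].astype(np.uint8),0,2)[0];c=max(c,key=cv2.contourArea)
        print(n,r["conf"],cv2.approxPolyDP(c,3,True).reshape(-1,2).tolist())
E
```

```text
g [0.5343 0.3096 0.198 ] [0.5385 0.255  0.198 ] mid [0.5364 0.2823 0.198 ] len 0.05477685666171948 yawdeg 4.434221467275977
b [0.5413 0.2346 0.113 ] [0.5448 0.1791 0.113 ] mid [0.543  0.2068 0.113 ] len 0.05562202430167738 yawdeg 3.61377468852713
r [0.5454 0.1584 0.108 ] [0.5497 0.1033 0.108 ] mid [0.5476 0.1309 0.108 ] len 0.05531440853270423 yawdeg 4.396205995238088
rackFar [0.5663 0.3255 0.042 ] [0.585  0.0922 0.042 ] mid [0.5757 0.2089 0.042 ] len 0.23402698701033314 yawdeg 4.59260550882027
rackNear [0.5015 0.3189 0.042 ] [0.52   0.0865 0.042 ] mid [0.5107 0.2027 0.042 ] len 0.23312803322386114 yawdeg 4.540958452678898
lipfar [ 0.6105 -0.0568  0.02  ] [ 0.637  -0.2558  0.02  ] mid [ 0.6237 -0.1563  0.02  ] len 0.20074699947672633 yawdeg 7.593226027064921
lipnear [ 0.5991 -0.0573  0.02  ] [ 0.6251 -0.2556  0.02  ] mid [ 0.6121 -0.1564  0.02  ] len 0.19999539930968474 yawdeg 7.449299078036016
panel top right [ 0.5654 -0.2645  0.108 ] [ 0.5544 -0.2642  0.108 ]
g 0.92 [[395, 312], [379, 359], [407, 385], [430, 341]]
g 0.76 [[488, 266], [457, 289], [432, 337], [434, 346], [459, 327], [492, 274]]
g 0.62 [[502, 360], [493, 360], [458, 399], [458, 439], [468, 438], [507, 407]]
stand 0.96 [[185, 139], [182, 144], [194, 178], [164, 196], [233, 258], [266, 231], [259, 196]]
```

The crop shows green at the left slot, with blue and red to its right; all sizes and heights check out (55 mm lengths, 200 mm lip, and the panel corner agrees). The green top centre is at (0.537, 0.282) with yaw 4.5°. The stand origin is at (0.5525, -0.165) with yaw 7.5°. I'm moving now.

>>> move_arm --rotation '[[0,0,0.045],[0,0,0.09],[0,0,0.134],[0,0,0.179],[0,0,0.2235]]' --translation '[[0.04,0.05,0.03],[0.08,0.1,0.06],[0.12,0.15,0.09],[0.16,0.2,0.12],[0.2,0.25,0.15]]' --fingers '[0.4,0.4,0.4,0.4,0.4]'

```text
clock: 1.42
eef_pos: [0.3189, -0.429, 0.3523]
orientation: [0.889, 0.458, 0.0, 0.0]
ft_force: [0.3, -0.3, -0.3]
grip_width: 0.06
finger_force: 0.0
```

>>> move_arm --rotation '[[0,0,0.045],[0,0,0.09],[0,0,0.134],[0,0,0.179],[0,0,0.2235]]' --translation '[[0.0375,0.0675,0],[0.075,0.135,0],[0.1125,0.2025,0],[0.15,0.27,0],[0.1875,0.3375,0]]' --fingers '[0.4,0.4,0.4,0.4,0.4]'

```text
clock: 2.05
eef_pos: [0.4687, -0.1586, 0.3517]
orientation: [0.677, 0.736, 0.0, 0.001]
ft_force: [-0.2, -0.9, -0.2]
grip_width: 0.0598
finger_force: 0.0
```

>>> move_arm --rotation '[[0,0,0],[0,0,0],[0,0,0],[0,0,0],[0,0,0]]' --translation '[[0.017,0.075,0],[0.034,0.15,0],[0.051,0.225,0],[0.068,0.3,0],[0.085,0.375,0]]' --fingers '[0.4,0.4,0.4,0.4,0.4]'

```text
clock: 2.68
eef_pos: [0.5362, 0.1416, 0.3517]
orientation: [0.678, 0.735, 0.0, 0.0]
ft_force: [0.9, -0.6, -0.3]
grip_width: 0.0599
finger_force: 0.0
```

>>> move_arm --rotation '[[0,0,0],[0,0,0],[0,0,0],[0,0,0],[0,0,0]]' --translation '[[0,0.065,0],[0,0.13,0],[0.001,0.176,-0.03],[0.001,0.176,-0.1],[0.001,0.176,-0.15]]' --fingers '[0.4,0.4,0.4,0.4,0.4]'

```text
clock: 3.3
eef_pos: [0.5361, 0.2808, 0.2288]
orientation: [0.678, 0.735, -0.001, -0.0]
ft_force: [-0.1, -0.6, 0.5]
grip_width: 0.0597
finger_force: 0.0
```

```bash
python3 - <<'E'
from h import *
s=snapshot("scene");t=snapshot("top")
print(get_state()["eef_pos"],get_state()["orientation"])
for X in([.537,.2825,.198],[.537,.2825,.231]): print(proj(s,X),proj(t,X))
o=np.zeros((480,800,3),np.uint8)
o[:]=cv2.resize(s["frame"][220:412,280:600],(800,480),interpolation=cv2.INTER_CUBIC)
save("pre.png",o)
E
```

```text
[0.53381722 0.27931788 0.22485825] [ 0.67835886  0.73470952 -0.00507083 -0.00233657]
[[410.6232498  326.72837175]] [[182.25169575 203.42947558]]
[[415.09703942 315.12737198]] [[178.32727506 200.97681442]]
```

View pics/pre.png

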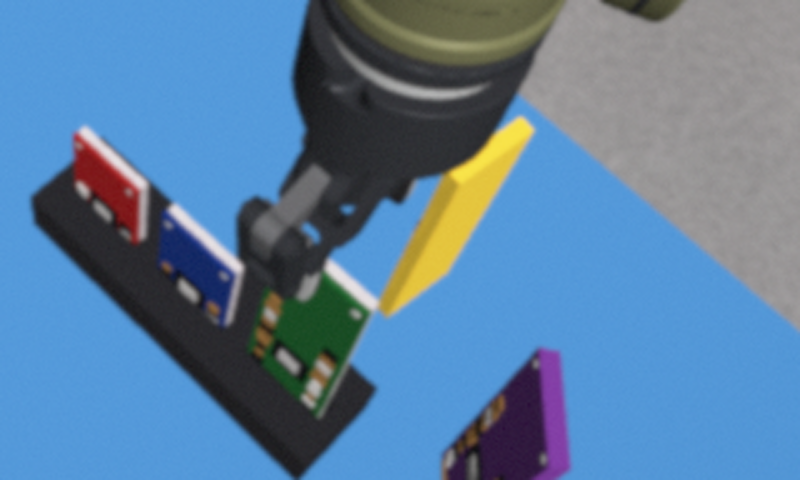

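The gripper straddles the green board (top edge at about (345,285) in the crop) and is clear of the yellow one. I'm letting it settle.

>>> move_arm --rotation '[[0,0,0],[0,0,0]]' --translation '[[0,0,0],[0,0,0]]' --fingers '[0.4,0.4]'

```text
clock: 3.65
eef_pos: [0.5384, 0.2808, 0.2347]
orientation: [0.679, 0.734, 0.002, 0.001]
ft_force: [0.0, 0.1, 0.4]
grip_width: 0.0599
finger_force: 0.0
```

```bash
python3 - <<'E'
from h import *
s=get_state();print(s["eef_pos"],s["orientation"],s["ft_force"],s["joint_velocities"])
E
```

```text
[0.53839879 0.28077974 0.23474747] [0.67862569 0.73447974 0.00234858 0.00108587] [0.04151769 0.12938593 0.3586906 ] [ 0.00063196 -0.00200494  0.00150707 -0.00115596 -0.00143674  0.00068273]
```

>>> move_arm --rotation '[[0,0,0],[0,0,0],[0,0,0],[0,0,0],[0,0,0]]' --translation '[[-0.001,0.002,-0.025],[-0.001,0.002,-0.05],[-0.001,0.002,-0.075],[-0.001,0.002,-0.09],[-0.001,0.002,-0.09]]' --fingers '[0.4,0.4,0.4,0.4,0.4]'

```text
clock: 4.28
eef_pos: [0.5352, 0.2815, 0.1573]
orientation: [0.679, 0.735, -0.002, -0.001]
ft_force: [0.4, 0.8, 0.1]
grip_width: 0.0598
finger_force: 0.0
```

>>> move_arm --rotation '[[0,0,0],[0,0,0],[0,0,0],[0,0,0],[0,0,0]]' --translation '[[0,0,0],[0,0,0],[0,0,0],[0,0,0],[0,0,0]]' --fingers '[0.1,-0.3,-0.6,-1,-1]' --force 50

```text
clock: 4.9
eef_pos: [0.5365, 0.2821, 0.1601]
orientation: [0.679, 0.735, 0.001, 0.0]
ft_force: [0.6, 0.1, 1.8]
grip_width: 0.009
finger_force: 49.2
```

>>> move_arm --rotation '[[0,0,0],[0,0,0],[0,0,0],[0,0,0],[0,0,0]]' --translation '[[0,0,0.01],[0,0,0.025],[0,0,0.04],[0,0,0.055],[0,0,0.07]]' --fingers '[-1,-1,-1,-1,-1]' --force 60

```text
clock: 5.52
eef_pos: [0.5362, 0.282, 0.2164]
orientation: [0.679, 0.735, 0.0, 0.0]
ft_force: [0.0, -0.5, -1.9]
grip_width: 0.0096
finger_force: 58.5
```

>>> move_arm --rotation '[[0,0,0],[0,0,0],[0,0,0],[0,0,0],[0,0,0]]' --translation '[[0,0,0.03],[0,0,0.06],[0,0,0.09],[0,0,0.11],[0,0,0.11]]' --fingers '[-1,-1,-1,-1,-1]'

```text
clock: 6.15
eef_pos: [0.5367, 0.2822, 0.3053]
orientation: [0.679, 0.735, 0.001, 0.001]
ft_force: [0.4, 0.1, -2.1]
grip_width: 0.0096
finger_force: 58.6
```

```bash
python3 - <<'E'
from h import *
s=snapshot("scene");st=get_state();print(st["eef_pos"],st["orientation"],st["ft_force"],st["grip_width"])
save("lift.png",s["frame"])
E
```

```text
[0.53620837 0.28197021 0.30361191] [6.78531136e-01 7.34571576e-01 2.78605649e-04 1.40614532e-04] [-0.49049736  0.42522151 -1.43807407] 0.009251834193425821
```

View pics/lift.png

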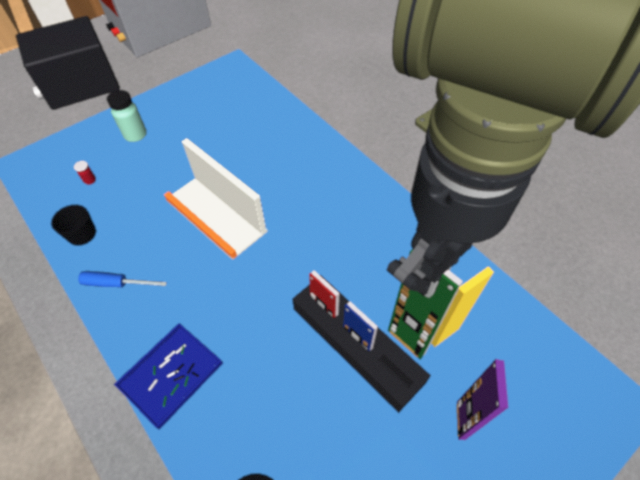

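The green board is held at about (425,310), blue and red still stand, and the slot at (398,370) is empty. I'm carrying it to the stand, turning and tilting on the way.

>>> move_arm --rotation '[[0,0,0],[0.003,-0.029,0.004],[0.006,-0.058,0.008],[0.009,-0.087,0.0125],[0.0122,-0.116,0.0167]]' --translation '[[0,-0.04,0.005],[0,-0.1,0.005],[0,-0.17,0.005],[0,-0.24,0.005],[0,-0.31,0.005]]' --fingers '[-1,-1,-1,-1,-1]'

```text
clock: 6.82
eef_pos: [0.5352, 0.0326, 0.3055]
orientation: [0.647, 0.74, 0.137, 0.12]
ft_force: [0.5, -0.2, -0.5]
grip_width: 0.0091
finger_force: 58.8
```

>>> move_arm --rotation '[[0,0,0],[0,0,0],[0,0,0],[0,0,0],[0,0,0]]' --translation '[[0.004,-0.065,0],[0.01,-0.13,0],[0.017,-0.19,0],[0.017,-0.249,0],[0.017,-0.249,0]]' --fingers '[-1,-1,-1,-1,-1]'

```text
clock: 7.45
eef_pos: [0.5487, -0.1679, 0.3049]
orientation: [0.65, 0.738, 0.136, 0.119]
ft_force: [-0.1, 0.1, -1.9]
grip_width: 0.0092
finger_force: 59.0
```

>>> move_arm --rotation '[[0,0,0],[0,0,0]]' --translation '[[0,0,0],[0,0,0]]' --fingers '[-1,-1]'

```text
clock: 7.7
eef_pos: [0.5496, -0.164, 0.3067]
orientation: [0.647, 0.74, 0.137, 0.12]
ft_force: [-0.2, 0.1, -2.2]
grip_width: 0.0094
finger_force: 59.0
```

```bash
cat > w.py <<'E'
from h import *
from scipy.spatial.transform import Rotation as R
import sys
np.set_printoptions(precision=4,suppress=True)
st=get_state();p=st["eef_pos"];M=R.from_quat(st["orientation"]).as_matrix()
o=np.array([.5525,-.165,0]);a=np.radians(7.5);S=np.array([[np.cos(a),-np.sin(a),0],[np.sin(a),np.cos(a),0],[0,0,1]])
def report():
    Bz=-M[:,2];Bx=M[:,1];foot=p+Bz*-.152
    b,f=foot-.005*Bx,foot+.005*Bx
    print("t",st["clock"],"tcp",p,"F",st["ft_force"],"w",st["grip_width"])
    print("stand frame: Bz",S.T@Bz,"Bx",S.T@Bx,"backfoot",S.T@(b-o),"frontfoot",S.T@(f-o))
    return foot,Bx,Bz
E
python3 - <<'E'
from w import *
foot,Bx,Bz=report();By=np.cross(Bz,Bx)
s=snapshot("scene");t=snapshot("top")
im=[]
for n,q in(("s",s),("t",t)):
    f=q["frame"].copy()
    pts=[foot+Bx*x+By*y+Bz*z for x,y,z in((.005,-.0275,0),(.005,.0275,0),(.005,.0275,.19),(.005,-.0275,.19))]
    cv2.polylines(f,[np.round(proj(q,pts)).astype(int)],True,(255,0,255),1)
    im.append(f)
a=cv2.resize(im[0][60:280,120:420],(600,440),interpolation=cv2.INTER_CUBIC)
save("hover.png",a)
E
```

```text
t 7.7 tcp [ 0.5496 -0.164   0.3067] F [-0.1616  0.114  -2.2071] w 0.0093862415785913
stand frame: Bz [-0.3575 -0.0014  0.9339] Bx [0.9339 0.0027 0.3575] backfoot [0.0469 0.0016 0.163 ] frontfoot [0.0562 0.0016 0.1666]
```

View pics/hover.png

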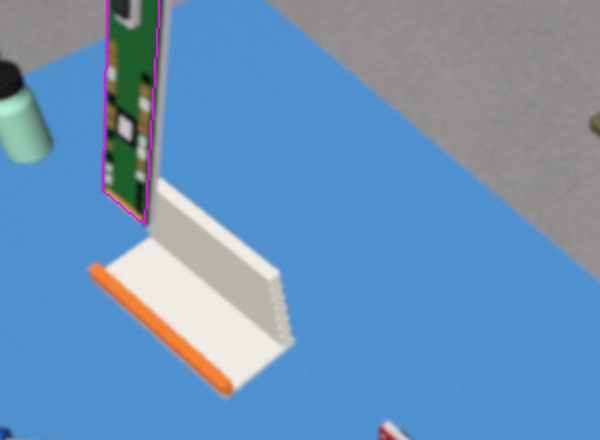

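The overlay of the predicted board matches the picture (foot at crop (105–147, 190–223)), so the pose in the hand is known. I'm lowering it.

>>> move_arm --rotation '[[0,0,0],[0,0,0],[0,0,0],[0,0,0],[0,0,0]]' --translation '[[0,0,-0.04],[0,0,-0.085],[0,0,-0.13],[0,0,-0.16],[0,0,-0.175]]' --fingers '[-1,-1,-1,-1,-1]'

```text
clock: 8.43
eef_pos: [0.5491, -0.1641, 0.1656]
orientation: [0.648, 0.74, 0.137, 0.119]
ft_force: [-0.6, 1.2, -1.4]
grip_width: 0.0095
finger_force: 58.9
```

>>> move_arm --rotation '[[0,0,0],[0,0,0],[0,0,0],[0,0,0]]' --translation '[[0,0,0],[0,0,-0.004],[0,0,-0.008],[0,0,-0.012]]' --fingers '[-1,-1,-1,-1]'

```text
clock: 8.93
eef_pos: [0.55, -0.1654, 0.1583]
orientation: [0.648, 0.74, 0.137, 0.121]
ft_force: [-0.0, -0.5, -1.3]
grip_width: 0.0096
finger_force: 59.0
```

```bash
python3 - <<'E'
from w import *
foot,Bx,Bz=report();By=np.cross(Bz,Bx)
s=snapshot("scene")
f=s["frame"].copy()
a=cv2.resize(f[100:280,120:360],(800,600),interpolation=cv2.INTER_CUBIC)
save("low.png",a)
E
```

```text
t 8.925 tcp [ 0.55   -0.1654  0.1583] F [-0.0004 -0.4626 -1.3424] w 0.009588335589625638
stand frame: Bz [-0.3591  0.0005  0.9333] Bx [0.9333 0.0016 0.3591] backfoot [ 0.0474 -0.0002  0.0146] frontfoot [ 0.0568 -0.0002  0.0182]
```

View pics/low.png

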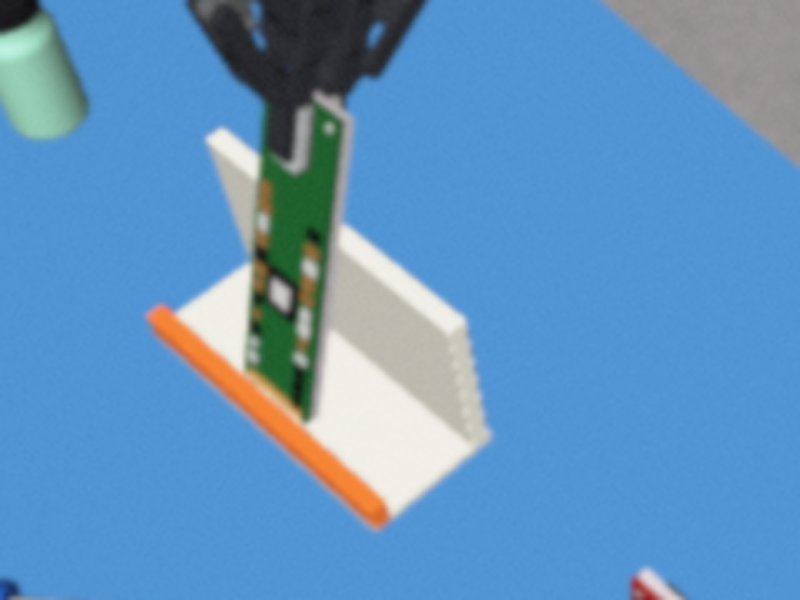

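The foot is inside the tray, just behind the orange lip (crop (250–308, 370–415)), and about 8 mm up. I'm inching it down to contact.

>>> move_arm --rotation '[[0,0,0],[0,0,0],[0,0,0],[0,0,0],[0,0,0]]' --translation '[[0,0,-0.003],[0,0,-0.006],[0,0,-0.008],[0,0,-0.0095],[0,0,-0.0095]]' --fingers '[-1,-1,-1,-1,-1]'

```text
clock: 9.6
eef_pos: [0.5497, -0.1652, 0.15]
orientation: [0.648, 0.74, 0.137, 0.12]
ft_force: [-0.2, -0.7, -1.8]
grip_width: 0.0091
finger_force: 59.0
```

```bash
python3 -c "
from w import *
report()"
```

```text
t 9.6 tcp [ 0.5497 -0.1652  0.15  ] F [-0.1612 -0.7193 -1.8242] w 0.00909485436869241
stand frame: Bz [-0.3581 -0.0003  0.9337] Bx [0.9337 0.0014 0.3581] backfoot [0.0469 0.0002 0.0063] frontfoot [0.0563 0.0002 0.0099]
```

>>> move_arm --rotation '[[0,0,0],[0,0,0],[0,0,0]]' --translation '[[0,0,-0.0012],[0,0,-0.0025],[0,0,-0.0025]]' --fingers '[-1,-1,-1]'

```text
clock: 9.98
eef_pos: [0.5502, -0.1655, 0.1496]
orientation: [0.648, 0.74, 0.137, 0.121]
ft_force: [-2.2, 0.7, 5.6]
grip_width: 0.0096
finger_force: 60.3
```

```bash
python3 -c "
from w import *
report()"
```

```text
t 9.975 tcp [ 0.5502 -0.1655  0.1496] F [-2.1731  0.7028  5.6459] w 0.009621820083554044
stand frame: Bz [-0.3593  0.0004  0.9332] Bx [0.9332 0.0019 0.3593] backfoot [ 0.0476 -0.0003  0.0059] frontfoot [ 0.0569 -0.0003  0.0095]
```

Contact is made (about 7 N). I'm leaning it back about its foot, close to the panel edge.

>>> move_arm --rotation '[[0.0008,-0.006,0],[0.0016,-0.012,0],[0.0023,-0.018,0],[0.0031,-0.0237,0],[0.0031,-0.0237,0]]' --translation '[[-0.0028,-0.0004,-0.0008],[-0.0056,-0.0008,-0.0017],[-0.0084,-0.0011,-0.0027],[-0.0112,-0.0015,-0.0038],[-0.0112,-0.0015,-0.0038]]' --fingers '[-1,-1,-1,-1,-1]'

```text
clock: 10.6
eef_pos: [0.5406, -0.1668, 0.1453]
orientation: [0.643, 0.734, 0.165, 0.145]
ft_force: [-1.8, -0.8, 3.3]
grip_width: 0.0091
finger_force: 59.8
```

```bash
python3 -c "
from w import *
report()"
```

```text
t 10.6 tcp [ 0.5406 -0.1668  0.1453] F [-1.7573 -0.8134  3.3273] w 0.009123148314575287
stand frame: Bz [-0.4283  0.0006  0.9037] Bx [0.9037 0.0009 0.4283] backfoot [ 0.0485 -0.0003  0.0058] frontfoot [ 0.0576 -0.0003  0.0101]
```

>>> move_arm --rotation '[[0,0,0],[0,0,0],[0,0,0],[0,0,0],[0,0,0]]' --translation '[[0,0,0],[0,0,0],[0,0,0],[0,0,0],[0,0,0]]' --fingers '[-0.7,-0.6,-0.5,-0.4,-0.3]' --force 20

```text
clock: 11.22
eef_pos: [0.5408, -0.1663, 0.145]
orientation: [0.643, 0.734, 0.165, 0.144]
ft_force: [-0.9, 0.7, 0.5]
grip_width: 0.0302
finger_force: 0.0
```

```bash
python3 - <<'E'
from w import *
report();print(st["finger_force"])
s=snapshot("scene")
save("rel.png",cv2.resize(s["frame"][100:280,120:360],(800,600),interpolation=cv2.INTER_CUBIC))
E
```

```text
t 11.225 tcp [ 0.5408 -0.1663  0.145 ] F [-0.9168  0.6979  0.4977] w 0.03023254792643532
stand frame: Bz [-0.4271 -0.0003  0.9042] Bx [0.9042 0.0015 0.4271] backfoot [0.0486 0.0002 0.0054] frontfoot [0.0577 0.0002 0.0097]
0.0
```

View pics/rel.png

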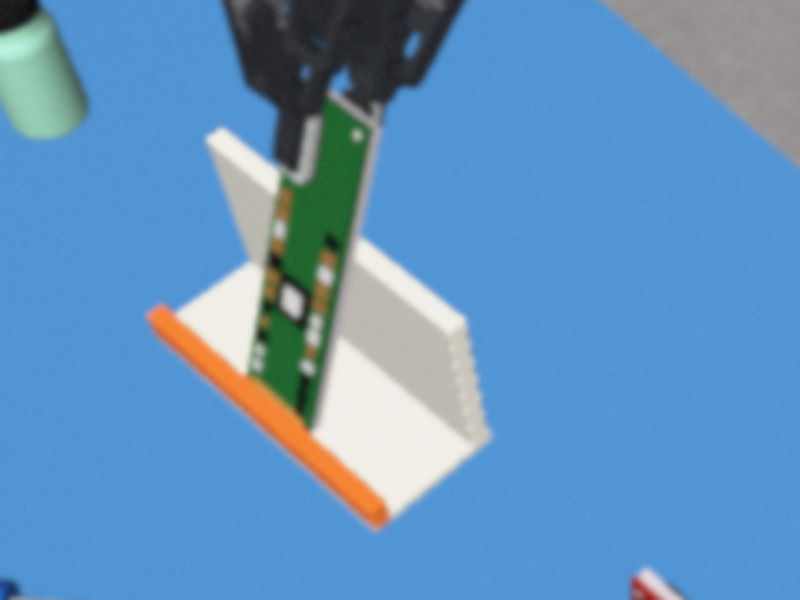

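The board leans with its foot behind the lip (280,400) and its back on the panel, and the fingers are clear. I'm withdrawing along the board.

>>> move_arm --rotation '[[0,0,0],[0,0,0],[0,0,0],[0,0,0],[0,0,0]]' --translation '[[-0.006,-0.0008,0.013],[-0.017,-0.0023,0.036],[-0.032,-0.0043,0.068],[-0.05,-0.0067,0.107],[-0.07,-0.0093,0.149]]' --fingers '[-0.3,-0.3,-0.3,-0.3,-0.3]'

```text
clock: 11.9
eef_pos: [0.484, -0.1738, 0.2658]
orientation: [0.643, 0.734, 0.164, 0.145]
ft_force: [-1.0, 0.4, 0.5]
grip_width: 0.03
finger_force: 0.0
```

>>> move_arm --rotation '[[0,0,0],[0,0,0],[0,0,0],[0,0,0]]' --translation '[[0,0,0.04],[0,0,0.08],[0,0,0.08],[0,0,0.08]]' --fingers '[-0.3,-0.3,-0.3,-0.3]'

```text
clock: 12.4
eef_pos: [0.4843, -0.1737, 0.3276]
orientation: [0.643, 0.734, 0.164, 0.144]
ft_force: [-0.2, -0.6, -0.2]
grip_width: 0.0299
finger_force: 0.0
```

```bash
python3 - <<'E'
from w import *
print(st["clock"],p,st["ft_force"])
s=snapshot("scene");save("end.png",s["frame"])
E
```

```text
12.4 [ 0.4843 -0.1737  0.3276] [-0.1816 -0.6014 -0.1667]
```

View pics/end.png

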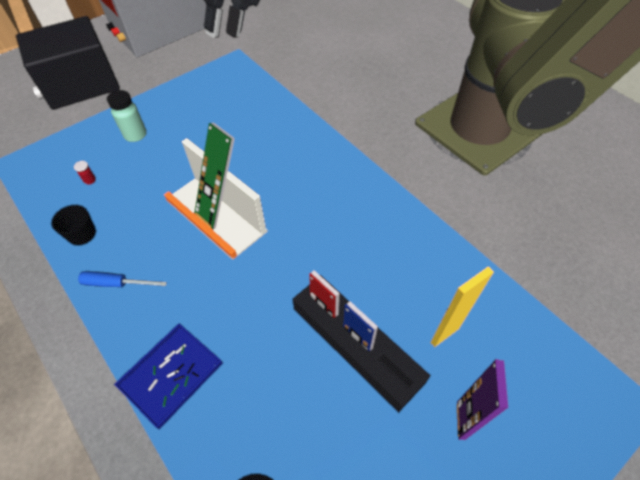

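The green board leans on the stand (212,175), blue (360,325) and red (323,293) still stand in the rack, and the gripper is clear.

```bash
python3 -c "
from station import *
print(sign_off())"
```

```text
the job is handed in; nothing more can be done
None
```

The green board now leans on the white stand, foot behind the orange lip and back on the panel's top, with the gripper clear and the blue and red boards still in the rack; handed in at about 12.5 s, with no verdict returned.

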